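Clamp the tub in the toggle-clamp jig

TASK

Push the small screw-cap tub along the channel of the clamping jig until it is fully home against the V-shaped stop, and only then push the upright clamp handle over, away from the tub and down past its dead point, until it snaps into lock and the rubber pad holds the tub's cap. Do it all by pushing with the fingers: do not grip or lift the tub or take the handle between the fingers, and leave the things standing around where they are.

Things in the scene. Friction and masses are not known exactly. Their poses are not given: they have to be found in the camera images.
- jig: Clamping jig fixed to the bench: plywood board with channel, V stop and steel toggle clamp. Origin: at bench height, under the tub's axis when home against the V. +x: direction in which the tub, and later the handle, is pushed; z up. All offsets (mm) are in this frame. Board x -125..160, y -55..55, top z 12. V stop 30 high above it. Clamp body behind the V: x 65..135, y -36..36, up to z 123.
- channel_mouth (a point): Middle of the channel's open end, on the board's top at jig x -105, y 0, z 12. From here two rails, 12 mm high, 10 mm wide and 67 mm apart, run along +x to jig x 20, beside the V, so the tub slides along x. (Above the back of the bench hangs a wire shelf, from 0.65 m in front of the robot's base on, underside 0.43 m over the bench: keep wrist and elbow clear of it.)
- supplement_tub: The short round screw-cap tub that stands in the jig's channel, loose, 62 mm in diameter and 62 mm high, 60 to 130 g. Origin: centre of its underside, z up. It starts 35 to 70 mm short of home (jig x negative), on the board.
- clamp_handle (a joint): Handle angle, rad: 0 open (upright, leaning 5 degrees towards the tub); starts there; grows as the handle is pushed over along jig +x and down; dead point 1.05; locked at its stop, 1.50, where it points along +x, rising 9 degrees. A spring resists up to the dead point (about 9 N at the grip), then snaps it into lock. The handle also brings the clamp arm down.
- handle_pivot (a point): The handle's pivot, at x 107, y 0, z 108 mm of the jig; the handle turns about the jig's y axis here. The jig's axes.
- handle_grip (a point): On the centre line of the handle's rubber grip, 105 mm from the pivot; its z axis points along the handle from pivot to tip, its x axis is the direction in which the grip moves as the handle is pushed over. The handle is straight, 125 mm from pivot to tip; the grip covers the last 68 mm and is 14 mm thick (along its x), 18 mm wide (along y).
- clamp_pad: Round rubber pad, 22 mm in diameter, on a sprung spindle at the end of the clamp arm (12 mm thick, 90 mm from its pivot at jig x 90, z 98). Origin: centre of its pressing face, z towards the arm. Open, the arm stands up 66 degrees, pad face at about x 28, z 169, arm end up to z 195: keep the gripper's body clear of it when pushing the tub. Locked, it presses the cap with about 6 N.
- bottle: Bystander: slim brown bottle with black cap, 33 mm in diameter, 70 mm high, on the bench beyond the jig, beside the clamp. Origin: centre of its underside.
- cup: Bystander: small empty pale plastic cup, 64 mm wide, 36 mm high, on the bench beyond the jig, beside the channel. Origin: centre of its underside.
- grit: Bystander: screw-cap jar 60 mm in diameter, 74 mm high, to the right of the jig. Origin: centre of its underside.
- roll: Bystander: roll of tape lying flat, 96 mm in diameter, 25 mm high, to the left of the jig. Origin: centre of its underside.
There are look-alikes about, which are no part of the job. What is meant by the supplement_tub is not turquoise, and is the smaller of those in its own colour.

How it is judged:
On the way, in this order (a step that is already met when the one before it is completed fails the run):
1. the tub is home against the V stop while the clamp is still open (x of supplement_tub in the frame of jig above -0.004 m and value of joint clamp_handle below 0.7 rad), for 0.2 s.
2. the handle is past its dead point and in lock (value of joint clamp_handle above 1.44 rad), for 0.2 s.
At the end, for the whole second after the job is handed in: The handle is locked (joint above 1.44 rad), the pad presses on the tub's cap with more than 2.5 N, and the tub is at rest, upright and within 5 mm of its home place against the V (value of joint clamp_handle above 1.44 rad and contact force between clamp_pad and supplement_tub above 2.5 N and x of supplement_tub in the frame of jig between -0.005 and 0.006 m and y of supplement_tub in the frame of jig between -0.005 and 0.005 m and angle between supplement_tub's own z axis and vertical below 0.06 rad and linear speed of supplement_tub below 0.02 m/s); the robot touches nothing.
It fails at once if the tub is lifted off the board (z of supplement_tub in the frame of jig above 0.02 m).
It fails at once if the tub is tipped over (angle between supplement_tub's own z axis and vertical above 0.35 rad).
It fails at once if the tub is taken between the fingers (horizontal distance between the grasp point and supplement_tub below 0.024 m and z of the grasp point in the frame of supplement_tub below 0.06 m).
It fails at once if the handle is taken between the fingers (x of the grasp point in the frame of handle_grip between -0.008 and 0.008 m and y of the grasp point in the frame of handle_grip between -0.012 and 0.012 m and z of the grasp point in the frame of handle_grip between -0.1 and 0.02 m).
It fails at once if a bystander is pushed away (distance of any of bottle, cup, grit, roll from where it was at the start of the episode above 0.02 m).
It also fails if it takes over 53 s, if anything falls off the work surface, if the arm or the gripper's body presses on something with over 40 N, if the wrist force passes 120 N, or if a joint passes its speed limit or range.

ROBOT

A 7-joint arm with a two-finger parallel gripper is mounted at the origin on a cart in front of the work surface, level with it; the furniture and walls round the work are solid. World frame = base frame: x ahead of the robot, y to its left, z up, the work surface at z = 0. Lengths are in m, angles in rad, forces in N, time in s.
With the tool pointing down it reaches from about 0.4 to 0.85 m from the base axis. Payload 4.5 kg.
Tool frame: the origin (TCP) lies at the very end of the fingers, on their centre line; the grasp point (between the pads) lies 19 mm behind it; z points along the fingers, x is the direction in which the jaws open and shut, and the axes are right-handed (so a half turn about z gives the same grasp; the last joint's range is limited). The gripper opens to 88 mm and grips with 3 to 60 N. Pads are 18 mm wide; open, the fingers measure 123 mm over their backs; the gripper's body (75 mm by 187 mm) begins 45 mm behind the grasp point.
Start: joints at [1.351, 0.689, -0.195, 1.565, 0.157, 0.902, -0.215], TCP at [0.157, -0.605, 0.21] pointing down, gripper open.
Joint ranges: [-3.01, 3.01], [-0.46, 2.08], [-1.47, 1.51], [0.13, 2.56], [-1, 4.14], [0.04, 2.09], [-2.66, 2.66]. Speed limits (rad/s): [2.57, 2.57, 3.14, 3.14, 3.14, 3.14, 3.14].

INTERFACE

Orientations are given as a unit quaternion [x, y, z, w].
In Python, from plant import * gives the robot as it stands.
- The arm moves only by the tool apply_moves, never from a script. Its argument "series" is a list of rows, each an object of numbers: "x", "y", "z": the shift along the tool's x, y, z in units of 80 cm (1.0 is 80 cm); "wx", "wy", "wz": the turn, a rotation vector about the tool's x, y, z in units of pi rad (1.0 is pi rad); "fingers": the opening, from -1 (shut) to 1 (fully open), so that 0 is half open. In form: [{"x": .., "y": .., "z": .., "wx": .., "wy": .., "wz": .., "fingers": ..}, ...]. A call has 1 to 8 rows; each row shifts and turns the pose as measured when the row begins, along the tool's axes as they then stand; what a row does not reach is not made up. A row lasts 1/8 s, in which the tool goes at most 62.5 mm and 10.7 degrees, less where a joint would pass 70% of its speed; a pose out of reach is approached as far as the arm can. A call with a number of a shift or a turn outside -1 to 1 is refused whole. A call with a gripper value outside its range is refused whole. The fingers move at their own pace and stop on an object; "force" is the grip in N (left out, the last holds). Time passes only in rows, so rows that do not move let the fingers close. It gives the time, the measured TCP pose, the force and the opening at its end, in the units of the state.
- get_state(): the state, without advancing time (a new reading comes with each control period).
- snapshot(name): name is "scene" or "top" or "wrist"; returns (picture, depth): 400x640x3 uint8, red, green, blue; 400x640 float32, m along the optical axis (not along the pixel's ray), 0 where there is no reading.
- camera_model(name): a dict with "camera_matrix" (3x3 intrinsics, pixels), "world_from_camera" (4x4, takes a point from camera to world coordinates). Camera axes: x right, y up, looking along -z (the intrinsics and any distortion apply to the point x, -y, -z); pixel columns grow to the right and rows downward; lengths in m; the calibration is good to about 2 mm. The wrist camera is an equidistant fisheye: a pixel r from the principal point sees the ray r / f radians off the axis. A picture is of the moment at which its call begins: read the wrist's pose just before it. camera_model takes no time and is no camera call; for the wrist camera it gives the pose at the moment of the call.
- finish_job(): hands the job in, once; it reports no verdict.
The state is a dict: "clock": time; "q": joint angles; "qd": joint speeds; "joint_torque": joint torques, N m; "tool_pos": TCP position; "eef_rot": TCP orientation; "contact_force": force on the tool from outside, world axes, zero at the start; "moment": the same for the moment, N m; "opening": opening from 0.0 (shut) to 1.0 (fully open).
Only numpy, scipy, OpenCV 4.12 (cv2) and the standard library are available. Lean on these libraries where they do the work, as an engineer would, in place of code of your own. Each camera call takes 0.05 s, during which the arm holds its last target. There are 200 camera calls.

## Working session

There is one attempt and no reset: what is moved stays moved. The work goes in short steps, Python scripts to look and compute and a tool call to move; the robot and the scene stay as the last step left them, time stands still between calls to the robot, and variables do not carry over. Pictures are saved under pics/ and viewed, about 8 in all and at most 12, crops included, and the job is handed in when it is done.

Besides the shell and the picture viewer there is one more tool, called after "Request:" as name(argument=value, ...), one argument or row to a line, values as JSON. apply_moves: Moves the arm, as the interface text tells. Its arguments: {"type":"object","properties":{"series":{"type":"array","items":{"type":"object","properties":{"x":{"type":"number"},"y":{"type":"number"},"z":{"type":"number"},"wx":{"type":"number"},"wy":{"type":"number"},"wz":{"type":"number"},"fingers":{"type":"number"}}}},"force":{"type":"number"}},"required":["series"]}

```bash
mkdir -p pics; ls
python3 - <<'E'
from plant import *
import cv2,numpy as np
s=get_state();print(s)
for n in("scene","top"):
    p,d=snapshot(n);np.savez(f"{n}0.npz",p=p,d=d)
    cv2.imwrite(f"pics/{n}0.png",p[:,:,::-1])
    m=camera_model(n);print(n,{k:np.round(v,4).tolist() if not isinstance(v,str) else v for k,v in m.items()}, (d>0).mean())
E
```

```text
pics
{'clock': 0.0, 'q': array([ 1.35076878,  0.68994772, -0.19450445,  1.56632522,  0.15728219,
        0.90246322, -0.21512455]), 'qd': array([ 0.0006631 ,  0.00010111,  0.00137   ,  0.00187373,  0.00209631,
       -0.00212587, -0.00237385]), 'joint_torque': array([-4.79040773e-04, -5.27564943e+01, -1.26714773e+00, -1.53430992e+01,
       -5.26086485e-02,  6.56178556e-03,  2.00170939e-04]), 'tool_pos': array([ 0.15672876, -0.60434781,  0.20933746]), 'eef_rot': array([ 7.90932234e-01, -6.11903122e-01, -7.28575627e-04, -4.89180046e-04]), 'contact_force': array([-0.25352054,  0.58757701,  0.78293226]), 'moment': array([-0.00914411,  0.05819562, -0.03830857]), 'opening': 0.9973991836663909}
scene {'camera_matrix': [[434.1025, 0.0, 320.688], [0.0, 434.1025, 197.8917], [0.0, 0.0, 1.0]], 'world_from_camera': [[-0.8758, 0.3355, -0.347, 0.0514], [-0.4823, -0.6353, 0.6031, 0.7653], [-0.0181, 0.6956, 0.7182, 1.0168], [0.0, 0.0, 0.0, 1.0]]} 0.995890625
top {'camera_matrix': [[484.7918, 0.0, 325.7933], [0.0, 484.7918, 191.4085], [0.0, 0.0, 1.0]], 'world_from_camera': [[0.0055, 0.9948, -0.102, 0.3397], [-0.9998, 0.0076, 0.0203, 0.0501], [0.0209, 0.1019, 0.9946, 1.4544], [0.0, 0.0, 0.0, 1.0]]} 0.9960703125
```

View pics/scene0.png

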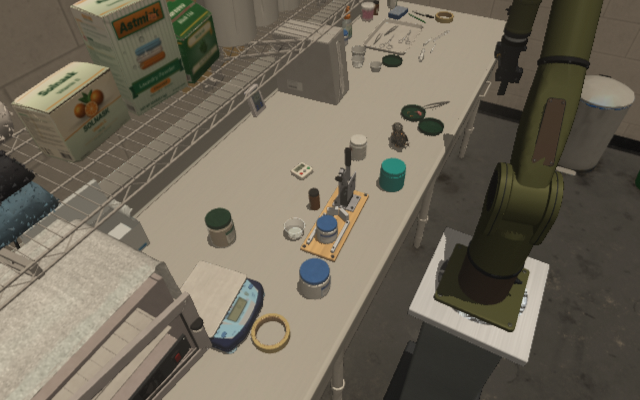

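View pics/top0.png

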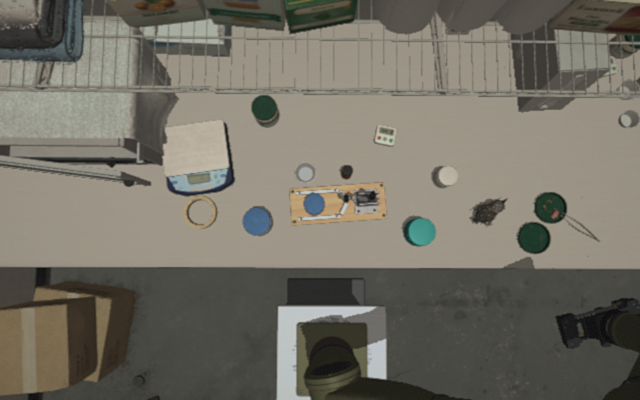

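The top picture shows three candidates. Blue at (314,203) stands in the jig's channel, a larger blue one is at (257,221) outside it, and a turquoise one is at (421,232). The one in the channel, the smaller blue, fits. I'll measure it and confirm with a crop.

```bash
cat > h.py <<'E'
import numpy as np,cv2
from plant import *
def ray(m,uv):
    K=m["camera_matrix"];T=m["world_from_camera"]
    uv=np.atleast_2d(uv).astype(float)
    d=np.c_[(uv[:,0]-K[0,2])/K[0,0],-(uv[:,1]-K[1,2])/K[1,1],-np.ones(len(uv))]
    return T[:3,3],d@T[:3,:3].T
def plane(m,uv,z):
    o,d=ray(m,uv);return o+d*((z-o[2])/d[:,2])[:,None]
def cloud(m,depth):
    v,u=np.mgrid[:depth.shape[0],:depth.shape[1]]
    o,d=ray(m,np.c_[u.ravel(),v.ravel()]);return (o+d*depth.ravel()[:,None]).reshape(*depth.shape,3)
E
python3 - <<'E'
from h import *
for n in("top","scene"):
    f=np.load(n+"0.npz");p,d=f["p"],f["d"];m=camera_model(n)
    P=cloud(m,d);hsv=cv2.cvtColor(p,cv2.COLOR_RGB2HSV)
    roi=np.zeros(d.shape,bool)
    if n=="top": roi[175:235,280:400]=1
    else: roi[180:270,290:380]=1
    org=(roi&(hsv[...,0]>8)&(hsv[...,0]<24)&(hsv[...,1]>110)&(hsv[...,2]>90)).astype(np.uint8)
    c=np.vstack(cv2.findContours(org,0,1)[0]).reshape(-1,2)
    Q=plane(m,c,0.012)
    r=cv2.minAreaRect((Q[:,:2]*1000).astype(np.float32));print(n,"board",r,cv2.boxPoints(r).round(1).tolist())
    bl=((hsv[...,0]>95)&(hsv[...,0]<125)&(hsv[...,1]>110)&(d>0)).astype(np.uint8)
    N,L,S,C=cv2.connectedComponentsWithStats(bl)
    for i in range(1,N):
        if S[i,4]>150:
            X=P[L==i];zt=np.percentile(X[:,2],90)
            print(" blue",C[i].round(1),S[i],"top z",zt.round(4))
            if zt<0.2:
                cc=np.vstack(cv2.findContours((L==i).astype(np.uint8),0,1)[0]).reshape(-1,2)
                e=cv2.minAreaRect((plane(m,cc,zt)[:,:2]*1000).astype(np.float32));print("   ",e)
    # handle / tall things on the jig
    tall=roi&(P[...,2]>0.09)&(P[...,2]<0.26)
    X=P[tall];print(" tall n",len(X)); 
    for lo in np.arange(.09,.24,.02):
        k=X[(X[:,2]>=lo)&(X[:,2]<lo+.02)]
        if len(k):print("  ",lo.round(2),len(k),np.median(k,0).round(3),k.min(0).round(3),k.max(0).round(3))
p=np.load("top0.npz")["p"][160:250,230:430];q=np.load("scene0.npz")["p"][130:300,280:420]
a=cv2.resize(p,None,fx=3.9,fy=3.9,interpolation=2);b=cv2.resize(q,(198,240),interpolation=2)
cv2.imwrite("pics/crop.png",a[:,:,::-1])
cv2.imwrite("pics/crop2.png",cv2.resize(q,None,fx=3.5,fy=3.5,interpolation=2)[:,:,::-1])
E
```

```text
Traceback (most recent call last):
ValueError: need at least one array to concatenate
```

```bash
cat > m.py <<'E'
from h import *
for n in("top","scene"):
    f=np.load(n+"0.npz");p,d=f["p"],f["d"];m=camera_model(n)
    P=cloud(m,d);hsv=cv2.cvtColor(p,cv2.COLOR_RGB2HSV)
    roi=np.zeros(d.shape,bool)
    if n=="top": roi[175:235,280:400]=1;print(hsv[218,300:380:10].tolist(),p.dtype)
    else: roi[180:270,290:380]=1
    org=(roi&(hsv[...,0]>5)&(hsv[...,0]<26)&(hsv[...,1]>95)&(hsv[...,2]>60)).astype(np.uint8)
    cs=cv2.findContours(org,cv2.RETR_EXTERNAL,cv2.CHAIN_APPROX_NONE)[0]
    c=np.vstack([x for x in cs if len(x)>12]).reshape(-1,2)
    Q=plane(m,c,0.012)
    r=cv2.minAreaRect((Q[:,:2]*1000).astype(np.float32));print(n,"board",r,cv2.boxPoints(r).round(1).tolist())
    bl=((hsv[...,0]>95)&(hsv[...,0]<125)&(hsv[...,1]>110)&(d>0)).astype(np.uint8)
    N,L,S,C=cv2.connectedComponentsWithStats(bl)
    for i in range(1,N):
        if S[i,4]>150:
            X=P[L==i];zt=np.percentile(X[:,2],90)
            print(" blue",C[i].round(1),S[i],"top z",zt.round(4))
            if zt<0.2:
                cc=np.vstack(cv2.findContours((L==i).astype(np.uint8),0,1)[0]).reshape(-1,2)
                e=cv2.minAreaRect((plane(m,cc,zt)[:,:2]*1000).astype(np.float32));print("   ",e)
    tall=roi&(P[...,2]>0.09)&(P[...,2]<0.26)
    if n=="scene": tall[140:270,290:380]=((P[...,2]>0.09)&(P[...,2]<0.26))[140:270,290:380]
    X=P[tall];print(" tall n",len(X)); 
    for lo in np.arange(.09,.24,.02):
        k=X[(X[:,2]>=lo)&(X[:,2]<lo+.02)]
        if len(k):print("  ",lo.round(2),len(k),np.median(k,0).round(3),k.min(0).round(3),k.max(0).round(3))
p=np.load("top0.npz")["p"][160:250,230:430];q=np.load("scene0.npz")["p"][130:300,280:420]
cv2.imwrite("pics/crop.png",cv2.resize(p,None,fx=3.9,fy=3.9,interpolation=2)[:,:,::-1])
E
python3 m.py
```

```text
[[68, 7, 137], [81, 9, 203], [95, 8, 188], [16, 44, 163], [17, 93, 184], [17, 103, 186], [17, 102, 190], [18, 98, 184]] uint8
top board ((452.671630859375, -14.577896118164062), (105.64122009277344, 279.9556579589844), 4.442570209503174) [[389.20001220703125, 120.9000015258789], [410.8999938964844, -158.1999969482422], [516.2000122070312, -150.0], [494.5, 129.10000610351562]]
 blue [313.7 203.2] [305 194  18  19 273] top z 0.0792
    ((447.34661865234375, 56.87413024902344), (51.33735275268555, 48.35024642944336), 0.3869927227497101)
 blue [256.3 220.9] [244 208  25  26 494] top z 0.0864
    ((396.28216552734375, 218.03236389160156), (70.32810974121094, 67.28981018066406), 1.0096397399902344)
 tall n 296
   0.09 52 [ 0.455 -0.09   0.102] [ 0.441 -0.128  0.09 ] [ 0.473 -0.066  0.109]
   0.11 87 [ 0.453 -0.09   0.123] [ 0.44  -0.127  0.11 ] [ 0.476 -0.066  0.129]
   0.13 13 [ 0.456 -0.075  0.14 ] [ 0.451 -0.079  0.131] [ 0.463 -0.067  0.149]
   0.15 14 [ 0.454 -0.065  0.158] [ 0.45  -0.069  0.15 ] [ 0.462 -0.057  0.168]
   0.17 79 [ 0.453 -0.035  0.181] [ 0.443 -0.1    0.17 ] [ 0.465 -
[... 785 characters left out ...]
0009766, 67.92181396484375), 28.162553787231445)
 tall n 415
   0.09 71 [ 0.446 -0.088  0.101] [ 0.438 -0.136  0.09 ] [ 0.472 -0.067  0.11 ]
   0.11 90 [ 0.445 -0.102  0.121] [ 0.438 -0.132  0.11 ] [ 0.475 -0.069  0.129]
   0.13 35 [ 0.454 -0.101  0.139] [ 0.448 -0.106  0.131] [ 0.462 -0.065  0.149]
   0.15 39 [ 0.453 -0.068  0.162] [ 0.443 -0.105  0.15 ] [ 0.461 -0.031  0.169]
   0.17 89 [ 0.452 -0.049  0.181] [ 0.442 -0.105  0.17 ] [ 0.463 -0.023  0.19 ]
   0.19 40 [ 0.454 -0.094  0.197] [ 0.448 -0.102  0.19 ] [ 0.462 -0.047  0.21 ]
   0.21 28 [ 0.455 -0.093  0.22 ] [ 0.448 -0.102  0.212] [ 0.462 -0.089  0.228]
   0.23 23 [ 0.456 -0.094  0.234] [ 0.449 -0.105  0.23 ] [ 0.462 -0.089  0.238]
```

View pics/crop.png

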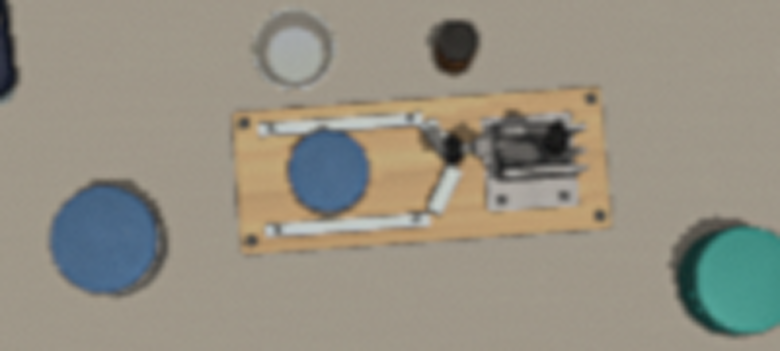

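The crop shows the smaller blue cap between the white rails, at full-frame pixel (314,203). The larger blue tub is outside at (256,221). The tub is about 54 mm short of home, and the handle tip matches the model (measured z 0.233, predicted 0.232). Jig origin ≈ (0.4513, 0.0029), +x ≈ (0.0775, -0.997). I'll raise and turn the tool so that its y lies along jig +x, with the fingers shut.

Request:
apply_moves(
  series=[
    {"z":-0.019,"wz":-0.056,"fingers":-1},
    {"z":-0.019,"wz":-0.056,"fingers":-1},
    {"z":-0.019,"wz":-0.056,"fingers":-1},
    {"z":-0.019,"wz":-0.056,"fingers":-1},
    {"z":-0.019,"wz":-0.056,"fingers":-1},
    {"z":-0.019,"wz":-0.056,"fingers":-1},
    {"z":-0.019,"wz":-0.056,"fingers":-1},
    {"z":-0.019,"wz":-0.056,"fingers":-1},
  ],
  force=20,
)

```text
schema error: expected keys x, y, z, wx, wy, wz, fingers
```

```bash
cat > j.py <<'E'
from h import *
from scipy.spatial.transform import Rotation as R
O=np.array([.4513,.0029,0]);ex=np.array([.0775,-.997,0]);ey=np.array([.997,.0775,0]);J=np.c_[ex,ey,[0,0,1]]
def show():
    s=get_state();M=J.T@R.from_quat(s["eef_rot"]).as_matrix()
    print("t",round(s["clock"],2),"tcp jig mm",(J.T@(s["tool_pos"]-O)*1000).round(1),"F jig",(J.T@s["contact_force"]).round(2),"open",round(s["opening"],3))
    print("tool axes in jig (cols)\n",M.round(3),"\nq",s["q"].round(2))
if __name__=="__main__":show()
E
python3 j.py
```

```text
t 0.1 tcp jig mm [ 582.7 -340.8  209.4] F jig [0.08 0.05 0.36] open 1.003
tool axes in jig (cols)
 [[ 0.985  0.175 -0.002]
 [ 0.175 -0.985 -0.   ]
 [-0.002  0.    -1.   ]] 
q [ 1.35  0.69 -0.19  1.57  0.16  0.9  -0.22]
```

Request:
apply_moves(
  series=[
    {"x":0,"y":0,"z":-0.019,"wx":0,"wy":0,"wz":-0.056,"fingers":-1},
    {"x":0,"y":0,"z":-0.019,"wx":0,"wy":0,"wz":-0.056,"fingers":-1},
    {"x":0,"y":0,"z":-0.019,"wx":0,"wy":0,"wz":-0.056,"fingers":-1},
    {"x":0,"y":0,"z":-0.019,"wx":0,"wy":0,"wz":-0.056,"fingers":-1},
    {"x":0,"y":0,"z":-0.019,"wx":0,"wy":0,"wz":-0.056,"fingers":-1},
    {"x":0,"y":0,"z":-0.019,"wx":0,"wy":0,"wz":-0.056,"fingers":-1},
    {"x":0,"y":0,"z":-0.019,"wx":0,"wy":0,"wz":-0.056,"fingers":-1},
    {"x":0,"y":0,"z":-0.019,"wx":0,"wy":0,"wz":-0.056,"fingers":-1},
  ],
  force=20,
)

```text
clock: 1.1
tool_pos: [0.155, -0.6013, 0.329]
eef_rot: [0.998, 0.069, -0.003, -0.007]
contact_force: [-0.5, 0.6, 0.0]
opening: 0.117
```

```bash
python3 j.py
```

```text
t 1.1 tcp jig mm [ 579.4 -342.3  329. ] F jig [-0.68 -0.47  0.04] open 0.117
tool axes in jig (cols)
 [[-0.06   0.998 -0.014]
 [ 0.998  0.06  -0.005]
 [-0.005 -0.014 -1.   ]] 
q [ 1.57  0.63 -0.63  1.38  0.37  1.27  1.06]
```

Request:
apply_moves(
  series=[
    {"x":0.053,"y":-0.052,"z":0,"wx":0,"wy":0,"wz":0.019,"fingers":-1},
    {"x":0.053,"y":-0.052,"z":0,"wx":0,"wy":0,"wz":0,"fingers":-1},
    {"x":0.053,"y":-0.052,"z":0,"wx":0,"wy":0,"wz":0,"fingers":-1},
    {"x":0.053,"y":-0.052,"z":0,"wx":0,"wy":0,"wz":0,"fingers":-1},
    {"x":0.053,"y":-0.052,"z":0,"wx":0,"wy":0,"wz":0,"fingers":-1},
    {"x":0.053,"y":-0.052,"z":0,"wx":0,"wy":0,"wz":0,"fingers":-1},
    {"x":0.053,"y":-0.052,"z":0,"wx":0,"wy":0,"wz":0,"fingers":-1},
    {"x":0.053,"y":-0.052,"z":0,"wx":0,"wy":0,"wz":0,"fingers":-1},
  ],
)

```text
clock: 2.1
tool_pos: [0.4697, -0.2375, 0.329]
eef_rot: [0.999, 0.031, -0.004, -0.006]
contact_force: [0.6, -0.5, 0.7]
opening: 0.004
```

```bash
python3 j.py
```

```text
t 2.1 tcp jig mm [ 2.411e+02 -3.000e-01  3.290e+02] F jig [0.53 0.55 0.75] open 0.004
tool axes in jig (cols)
 [[ 0.015  1.    -0.013]
 [ 1.    -0.015 -0.008]
 [-0.008 -0.013 -1.   ]] 
q [ 0.8   0.49 -0.66  1.66  0.31  1.12  0.11]
```

Request:
apply_moves(
  series=[
    {"x":0,"y":-0.057,"z":0,"wx":0,"wy":0,"wz":0,"fingers":-1},
    {"x":0,"y":-0.057,"z":0,"wx":0,"wy":0,"wz":0,"fingers":-1},
    {"x":0,"y":-0.057,"z":0,"wx":0,"wy":0,"wz":0,"fingers":-1},
    {"x":0,"y":-0.057,"z":0,"wx":0,"wy":0,"wz":0,"fingers":-1},
    {"x":0,"y":-0.057,"z":0,"wx":0,"wy":0,"wz":0,"fingers":-1},
    {"x":0,"y":-0.057,"z":0,"wx":0,"wy":0,"wz":0,"fingers":-1},
    {"x":0,"y":-0.057,"z":0,"wx":0,"wy":0,"wz":0,"fingers":-1},
    {"x":0,"y":-0.057,"z":0,"wx":0,"wy":0,"wz":0,"fingers":-1},
  ],
)

```text
clock: 3.1
tool_pos: [0.4455, 0.1389, 0.3323]
eef_rot: [0.999, 0.032, -0.005, -0.007]
contact_force: [0.9, -0.2, -0.5]
opening: 0.006
```

```bash
python3 j.py
python3 - <<'E'
from h import *
p,d=snapshot("wrist");cv2.imwrite("pics/w1.png",p[:,:,::-1]);print(camera_model("wrist"))
E
```

```text
t 3.1 tcp jig mm [-136.1    4.7  332.3] F jig [ 0.29  0.88 -0.46] open 0.006
tool axes in jig (cols)
 [[ 0.013  1.    -0.015]
 [ 1.    -0.013 -0.01 ]
 [-0.01  -0.015 -1.   ]] 
q [ 0.12  0.4  -0.73  1.82  0.28  1.04 -0.66]
{'camera_matrix': array([[309.70691629,   0.        , 320.32543963],
       [  0.        , 309.70691629, 198.53430696],
       [  0.        ,   0.        ,   1.        ]]), 'world_from_camera': array([[ 0.99719145, -0.07372101, -0.01320672,  0.44105366],
       [ 0.07447096,  0.957283  ,  0.27939815,  0.21972273],
       [-0.00795495, -0.27959697,  0.9600845 ,  0.50981101],
       [ 0.        ,  0.        ,  0.        ,  1.        ]])}
```

View pics/w1.png

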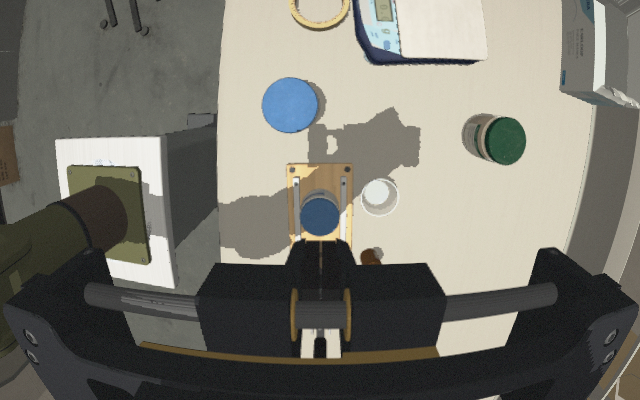

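The wrist view shows the tub's cap at (320,216) between the rails and the larger blue tub at (290,105), well behind. The gripper's wide side lies across the jig, as I wanted. Now going down behind the tub.

Request:
apply_moves(
  series=[
    {"x":-0.006,"y":0.012,"z":0.042,"wx":0,"wy":0,"wz":0,"fingers":-1},
    {"x":0,"y":0.012,"z":0.042,"wx":0,"wy":0,"wz":0,"fingers":-1},
    {"x":0,"y":0,"z":0.042,"wx":0,"wy":0,"wz":0,"fingers":-1},
    {"x":0,"y":0,"z":0.042,"wx":0,"wy":0,"wz":0,"fingers":-1},
    {"x":0,"y":0,"z":0.042,"wx":0,"wy":0,"wz":0,"fingers":-1},
    {"x":0,"y":0,"z":0.042,"wx":0,"wy":0,"wz":0,"fingers":-1},
    {"x":0,"y":0,"z":0.042,"wx":0,"wy":0,"wz":0,"fingers":-1},
  ],
)

```text
clock: 4.03
tool_pos: [0.4398, 0.1341, 0.0921]
eef_rot: [0.999, 0.039, -0.003, -0.012]
contact_force: [0.9, -0.1, -0.0]
opening: 0.008
```

```bash
python3 j.py
```

```text
t 4.03 tcp jig mm [-131.7   -1.3   92.1] F jig [ 0.2   0.93 -0.  ] open 0.008
tool axes in jig (cols)
 [[-0.001  1.    -0.024]
 [ 1.     0.001 -0.005]
 [-0.005 -0.024 -1.   ]] 
q [-0.12  0.72 -0.42  2.15  0.69  0.39 -1.01]
```

Request:
apply_moves(
  series=[
    {"x":0,"y":0.01,"z":0.032,"wx":-0.03,"wy":0,"wz":0,"fingers":-1},
    {"x":0,"y":0.0,"z":0.032,"wx":0,"wy":0,"wz":0,"fingers":-1},
    {"x":0,"y":0,"z":0.01,"wx":0,"wy":0,"wz":0,"fingers":-1},
    {"x":0,"y":0,"z":0,"wx":0,"wy":0,"wz":0,"fingers":-1},
  ],
)

```text
clock: 4.53
tool_pos: [0.4391, 0.1227, 0.0289]
eef_rot: [0.999, 0.039, -0.003, 0.038]
contact_force: [0.1, 0.3, -0.2]
opening: 0.004
```

```bash
python3 j.py
```

```text
t 4.53 tcp jig mm [-120.3   -2.9   28.9] F jig [-0.25  0.16 -0.18] open 0.004
tool axes in jig (cols)
 [[-0.001  0.997  0.075]
 [ 1.     0.002 -0.009]
 [-0.009  0.075 -0.997]] 
q [-0.32  0.84 -0.17  2.17  0.85  0.26 -1.19]
```

Request:
apply_moves(
  series=[
    {"x":0.002,"y":0.01,"z":0.0007,"wx":0,"wy":0,"wz":0,"fingers":-1},
    {"x":0.002,"y":0.01,"z":0.0007,"wx":0,"wy":0,"wz":0,"fingers":-1},
    {"x":0,"y":0.01,"z":0.0007,"wx":0,"wy":0,"wz":0,"fingers":-1},
    {"x":0,"y":0.008,"z":0.0006,"wx":0,"wy":0,"wz":0,"fingers":-1},
    {"x":0,"y":0.008,"z":0.0006,"wx":0,"wy":0,"wz":0,"fingers":-1},
    {"x":0,"y":0.008,"z":0.0006,"wx":0,"wy":0,"wz":0,"fingers":-1},
    {"x":0,"y":0.008,"z":0.0006,"wx":0,"wy":0,"wz":0,"fingers":-1},
  ],
)

```text
clock: 5.4
tool_pos: [0.4484, 0.0696, 0.0313]
eef_rot: [0.999, 0.038, -0.001, 0.036]
contact_force: [0.0, -0.3, 0.3]
opening: 0.007
```

```bash
python3 j.py
```

```text
t 5.4 tcp jig mm [-66.8   2.3  31.3] F jig [0.3  0.01 0.3 ] open 0.007
tool axes in jig (cols)
 [[ 0.002  0.997  0.072]
 [ 1.    -0.002 -0.004]
 [-0.004  0.072 -0.997]] 
q [-0.21  0.83 -0.16  2.19  0.89  0.24 -1.13]
```

Request:
apply_moves(
  series=[
    {"x":-0.003,"y":0.007,"z":0.001,"wx":0,"wy":0,"wz":0,"fingers":-1},
    {"x":0,"y":0.007,"z":0.001,"wx":0,"wy":0,"wz":0,"fingers":-1},
    {"x":0,"y":0.006,"z":0.0006,"wx":0,"wy":0,"wz":0,"fingers":-1},
    {"x":0,"y":0.0,"z":0,"wx":0,"wy":0,"wz":0,"fingers":-1},
  ],
)

```text
clock: 5.9
tool_pos: [0.4472, 0.0522, 0.0303]
eef_rot: [0.999, 0.038, -0.001, 0.036]
contact_force: [0.4, -0.1, -0.1]
opening: 0.005
```

```bash
python3 j.py
python3 - <<'E'
from h import *
a,d=snapshot("top");b,_=snapshot("scene")
cv2.imwrite("pics/push.png",np.hstack([cv2.resize(a[170:240,280:400],None,fx=3.3,fy=3.3,interpolation=2),cv2.resize(b[140:265,290:390],(264,330),interpolation=2)[:231]])[:,:,::-1])
E
```

```text
t 5.9 tcp jig mm [-49.5  -0.3  30.3] F jig [ 0.16  0.43 -0.09] open 0.005
tool axes in jig (cols)
 [[ 0.002  0.997  0.072]
 [ 1.    -0.001 -0.004]
 [-0.004  0.072 -0.997]] 
q [-0.19  0.83 -0.14  2.21  0.92  0.21 -1.11]
```

View pics/push.png

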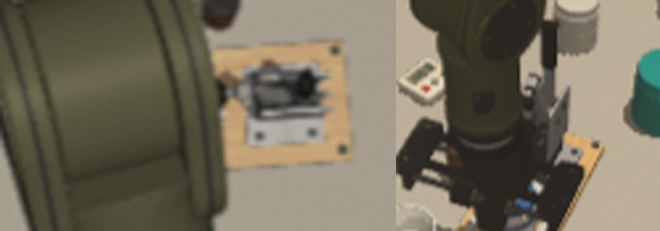

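The pictures show the wrist hiding the tub, so I'll go by contact force. The clamp and handle are untouched. Creeping forward until the force rises.

Request:
apply_moves(
  series=[
    {"x":0,"y":0.004,"z":0.0003,"wx":0,"wy":0,"wz":0,"fingers":-1},
    {"x":0,"y":0.004,"z":0.0003,"wx":0,"wy":0,"wz":0,"fingers":-1},
  ],
)

```text
clock: 6.25
tool_pos: [0.4477, 0.0466, 0.0302]
eef_rot: [0.999, 0.039, -0.001, 0.036]
contact_force: [0.0, -0.3, -0.2]
opening: 0.006
```

```bash
python3 j.py|head -1
```

```text
t 6.25 tcp jig mm [-43.9  -0.2  30.2] F jig [ 0.29 -0.02 -0.2 ] open 0.006
```

Request:
apply_moves(
  series=[
    {"x":0,"y":0.004,"z":0.0003,"wx":0,"wy":0,"wz":0,"fingers":-1},
    {"x":0,"y":0.003,"z":0.0003,"wx":0,"wy":0,"wz":0,"fingers":-1},
  ],
)

```text
clock: 6.5
tool_pos: [0.4482, 0.0407, 0.0302]
eef_rot: [0.999, 0.039, -0.001, 0.036]
contact_force: [0.5, 0.2, 0.8]
opening: 0.003
```

```bash
python3 j.py|head -1
```

```text
t 6.5 tcp jig mm [-37.9  -0.2  30.2] F jig [-0.15  0.52  0.78] open 0.003
```

Request:
apply_moves(
  series=[
    {"x":0,"y":0.003,"z":0.0003,"wx":0,"wy":0,"wz":0,"fingers":-1},
  ],
)

```text
clock: 6.62
tool_pos: [0.4485, 0.0382, 0.0301]
eef_rot: [0.999, 0.039, -0.001, 0.035]
contact_force: [0.5, 1.4, 0.7]
opening: 0.006
```

```bash
python3 j.py|head -1
```

```text
t 6.62 tcp jig mm [-35.4  -0.1  30.1] F jig [-1.4   0.64  0.72] open 0.006
```

Request:
apply_moves(
  series=[
    {"x":0,"y":0.003,"z":0.0003,"wx":0,"wy":0,"wz":0,"fingers":-1},
  ],
)

```text
clock: 6.75
tool_pos: [0.4492, 0.0366, 0.0301]
eef_rot: [0.999, 0.039, 0.0, 0.035]
contact_force: [0.6, 4.5, 2.9]
opening: 0.004
```

```bash
python3 j.py|head -1
```

```text
t 6.75 tcp jig mm [-33.8   0.5  30.1] F jig [-4.39  0.95  2.91] open 0.004
```

Request:
apply_moves(
  series=[
    {"x":0,"y":0.003,"z":0.0003,"wx":0,"wy":0,"wz":0,"fingers":-1},
    {"x":0,"y":0.003,"z":0,"wx":0,"wy":0,"wz":0,"fingers":-1},
  ],
)

```text
clock: 7.0
tool_pos: [0.4503, 0.0363, 0.0305]
eef_rot: [0.999, 0.041, 0.001, 0.031]
contact_force: [-2.5, 5.8, 4.5]
opening: 0.005
```

```bash
python3 j.py|head -1
```

```text
t 7.0 tcp jig mm [-33.4   1.6  30.5] F jig [-6.   -2.04  4.54] open 0.005
```

It stalled at about 6 N, so the tub is probably home. Backing off to check with the camera.

Request:
apply_moves(
  series=[
    {"x":0,"y":-0.015,"z":0,"wx":0,"wy":0,"wz":0,"fingers":-1},
    {"x":0,"y":-0.035,"z":0,"wx":0,"wy":0,"wz":0,"fingers":-1},
    {"x":0,"y":-0.035,"z":-0.01,"wx":0,"wy":0,"wz":0,"fingers":-1},
    {"x":0,"y":-0.01,"z":-0.06,"wx":0,"wy":0,"wz":0,"fingers":-1},
    {"x":0,"y":-0.0,"z":-0.07,"wx":0,"wy":0,"wz":0,"fingers":-1},
    {"x":0,"y":0,"z":-0.07,"wx":0,"wy":0,"wz":0,"fingers":-1},
    {"x":0,"y":0,"z":-0.07,"wx":0,"wy":0,"wz":0,"fingers":-1},
    {"x":0,"y":0,"z":-0.04,"wx":0,"wy":0,"wz":0,"fingers":-1},
  ],
)

```text
clock: 8.0
tool_pos: [0.4389, 0.13, 0.2851]
eef_rot: [0.998, 0.041, -0.006, 0.037]
contact_force: [0.4, -0.4, -0.5]
opening: 0.009
```

```bash
python3 j.py
cat > w.py <<'E'
from j import *
def wray(m,uv):
    K=m["camera_matrix"];T=m["world_from_camera"];uv=np.atleast_2d(uv).astype(float)
    a=(uv[:,0]-K[0,2])/K[0,0];b=(uv[:,1]-K[1,2])/K[1,1];r=np.hypot(a,b)+1e-9
    d=np.c_[np.sin(r)*a/r,-np.sin(r)*b/r,-np.cos(r)]
    return T[:3,3],d@T[:3,:3].T
def wplane(m,uv,z):
    o,d=wray(m,uv);return (o+d*((z-o[2])/d[:,2])[:,None]-O)@J*1000
def caps(n,name,z=.074):
    m=camera_model(n);p,d=snapshot(n);hsv=cv2.cvtColor(p,cv2.COLOR_RGB2HSV)
    cv2.imwrite(f"pics/{name}.png",p[:,:,::-1])
    bl=((hsv[...,0]>95)&(hsv[...,0]<125)&(hsv[...,1]>110)).astype(np.uint8)
    N,L,S,C=cv2.connectedComponentsWithStats(bl)
    for i in range(1,N):
        if S[i,4]>120:
            c=np.vstack(cv2.findContours((L==i).astype(np.uint8),0,1)[0]).reshape(-1,2)
            Q=wplane(m,c,z) if n=="wrist" else (plane(m,c,z)-O)@J*1000
            print(n,C[i].round(0),S[i,4],"jig circle",cv2.minEnclosingCircle(Q[:,:2].astype(np.float32)), "bbox",Q[:,:2].min(0).round(1),Q[:,:2].max(0).round(1))
E
python3 -c "
from w import *
caps('wrist','w2');caps('top','t2');caps('scene','s2')"
```

```text
t 8.0 tcp jig mm [-127.7   -2.5  285.1] F jig [ 0.43  0.39 -0.54] open 0.009
tool axes in jig (cols)
 [[-0.004  0.997  0.074]
 [ 1.     0.005 -0.015]
 [-0.015  0.074 -0.997]] 
q [-0.    0.44 -0.64  1.9   0.38  0.97 -0.76]
wrist [292.  82.] 3093 jig circle ((-216.2539825439453, -38.71970748901367), 38.97383117675781) bbox [-254.5  -77.1] [-179.    -0.5]
wrist [323. 233.] 472 jig circle ((-5.3439226150512695, -0.24956035614013672), 26.735424041748047) bbox [-26.7 -26.9] [-2.7 26.4]
top [333. 202.] 272 jig circle ((0.46664631366729736, -0.3338160812854767), 27.549541473388672) bbox [-27.1 -26.7] [27.8 25.9]
top [251. 225.] 177 jig circle ((-232.115234375, -46.641258239746094), 30.805376052856445) bbox [-254.5  -73.3] [-215.3  -20. ]
scene [335. 210.] 199 jig circle ((5.225553512573242, -5.886200904846191), 28.354333877563477) bbox [-22.6 -30.9] [33.2 21.5]
scene [314. 270.] 542 jig circle ((-212.37110900878906, -39.20787811279297), 37.660606384277344) bbox [-249.   -76.3] [-176.1   -1.9]
```

View pics/w2.png

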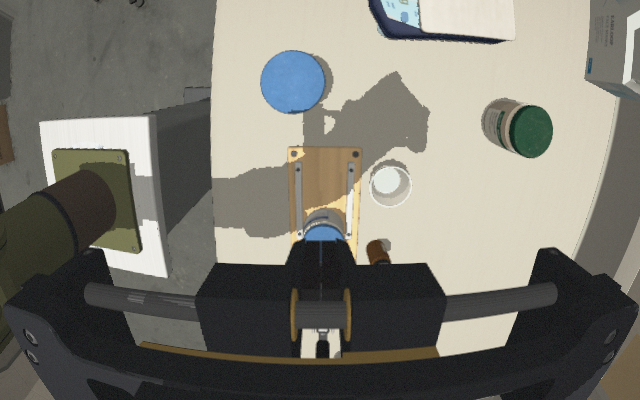

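The wrist view shows the cap up against the clamp side, at (323,233). The top camera puts the tub at jig (+0.5, -0.3) mm, so it is home, and the handle is still open. Next I tilt the tool back about 25°, so that the grasp point stays well away from the handle's grip zone.

Request:
apply_moves(
  series=[
    {"x":0,"y":0,"z":0,"wx":-0.042,"wy":0,"wz":0,"fingers":-1},
    {"x":0,"y":0,"z":0,"wx":-0.042,"wy":0,"wz":0,"fingers":-1},
    {"x":0.003,"y":0,"z":0,"wx":-0.042,"wy":0,"wz":0,"fingers":-1},
    {"x":0,"y":0,"z":0,"wx":0,"wy":0,"wz":0,"fingers":-1},
  ],
)

```text
clock: 8.65
tool_pos: [0.4395, 0.1239, 0.2782]
eef_rot: [0.969, 0.039, -0.002, 0.244]
contact_force: [-0.1, -0.8, -0.5]
opening: 0.007
```

```bash
python3 j.py
```

```text
t 8.65 tcp jig mm [-121.6   -2.4  278.2] F jig [ 0.83 -0.2  -0.54] open 0.007
tool axes in jig (cols)
 [[ 0.002  0.881  0.473]
 [ 1.     0.009 -0.022]
 [-0.024  0.473 -0.881]] 
q [-0.37  0.55 -0.49  1.83  0.61  1.28 -1.08]
```

Request:
apply_moves(
  series=[
    {"x":0.003,"y":0.041,"z":0.02,"wx":0,"wy":0,"wz":0,"fingers":-1},
    {"x":0,"y":0.041,"z":0.02,"wx":0,"wy":0,"wz":0,"fingers":-1},
    {"x":0,"y":0.041,"z":0.02,"wx":0,"wy":0,"wz":0,"fingers":-1},
    {"x":0,"y":0.041,"z":0.02,"wx":0,"wy":0,"wz":0,"fingers":-1},
    {"x":0,"y":0.041,"z":0.02,"wx":0,"wy":0,"wz":0,"fingers":-1},
    {"x":0,"y":0,"z":0,"wx":0,"wy":0,"wz":0,"fingers":-1},
  ],
)

```text
clock: 9.4
tool_pos: [0.4498, -0.073, 0.281]
eef_rot: [0.969, 0.035, -0.009, 0.243]
contact_force: [0.5, 0.9, -0.6]
opening: 0.004
```

```bash
python3 j.py
python3 - <<'E'
from h import *
b,_=snapshot("scene");w,_=snapshot("wrist")
cv2.imwrite("pics/hnd.png",np.hstack([cv2.resize(b[110:260,270:420],(400,400),interpolation=2),cv2.resize(w[150:400,195:445],(400,400),interpolation=2)])[:,:,::-1])
E
```

```text
t 9.4 tcp jig mm [ 75.6  -7.3 281. ] F jig [-0.91  0.53 -0.63] open 0.004
tool axes in jig (cols)
 [[ 0.014  0.882  0.47 ]
 [ 0.999  0.005 -0.037]
 [-0.035  0.471 -0.882]] 
q [-0.01  0.46 -0.43  2.    0.73  1.09 -0.82]
```

View pics/hnd.png

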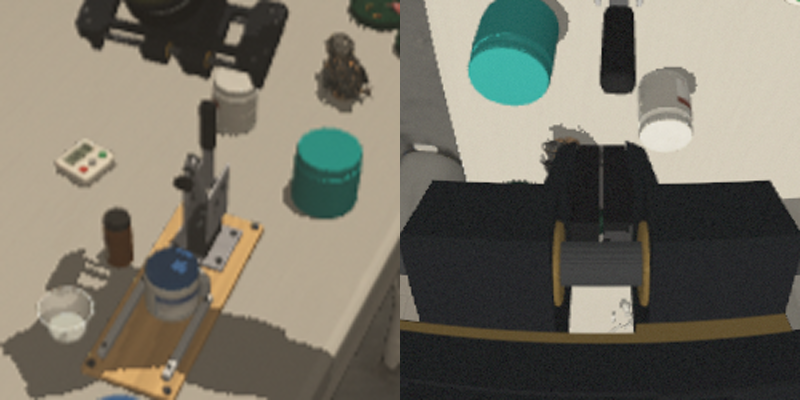

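The scene shows the tub home, the handle upright at crop (208,125) and the bystanders in place. In the wrist view the handle tip is at about full-frame (331,207), slightly right of the fingers. I'll cast that ray as a check.

```bash
python3 -c "
from w import *
m=camera_model('wrist');print(wplane(m,[[331,207]],.232),(m['world_from_camera'][:3,3]-O)@J)
t=np.load('scene0.npz');show()"
```

```text
[[101.61075845   1.52360378 232.        ]] [-7.73422917e-02  4.45341366e-05  3.99033312e-01]
t 9.5 tcp jig mm [ 72.   -5.9 280.9] F jig [0.06 0.1  0.45] open 0.003
tool axes in jig (cols)
 [[ 0.008  0.883  0.469]
 [ 0.999  0.009 -0.034]
 [-0.034  0.469 -0.883]] 
q [-0.02  0.46 -0.44  2.    0.73  1.09 -0.82]
```

Request:
apply_moves(
  series=[
    {"x":0.006,"y":-0.017,"z":0.026,"wx":0,"wy":0,"wz":0,"fingers":-1},
    {"x":0.006,"y":-0.017,"z":0.026,"wx":0,"wy":0,"wz":0,"fingers":-1},
    {"x":0,"y":-0.017,"z":0.026,"wx":0,"wy":0,"wz":0,"fingers":-1},
    {"x":0,"y":0,"z":0,"wx":0,"wy":0,"wz":0,"fingers":-1},
  ],
)

```text
clock: 10.0
tool_pos: [0.4583, -0.0571, 0.2038]
eef_rot: [0.97, 0.04, -0.007, 0.239]
contact_force: [0.0, 0.2, 0.6]
opening: 0.007
```

```bash
python3 j.py
```

```text
t 10.0 tcp jig mm [ 60.3   2.3 203.8] F jig [-0.16  0.02  0.59] open 0.007
tool axes in jig (cols)
 [[ 0.002  0.887  0.463]
 [ 0.999  0.013 -0.03 ]
 [-0.032  0.462 -0.886]] 
q [-0.07  0.59 -0.4   2.07  0.84  0.95 -1.  ]
```

Request:
apply_moves(
  series=[
    {"x":0,"y":0.0103,"z":0.005,"wx":0,"wy":0,"wz":0,"fingers":-1},
    {"x":0,"y":0.0103,"z":0.005,"wx":0,"wy":0,"wz":0,"fingers":-1},
    {"x":0,"y":0.0103,"z":0.005,"wx":0,"wy":0,"wz":0,"fingers":-1},
    {"x":0,"y":0.0103,"z":0.005,"wx":0,"wy":0,"wz":0,"fingers":-1},
    {"x":0,"y":0.009,"z":0.005,"wx":0,"wy":0,"wz":0,"fingers":-1},
  ],
)

```text
clock: 10.62
tool_pos: [0.4633, -0.1042, 0.2074]
eef_rot: [0.97, 0.04, -0.004, 0.238]
contact_force: [-0.9, 2.4, 3.9]
opening: 0.003
```

```bash
python3 j.py
```

```text
t 10.62 tcp jig mm [107.8   3.7 207.4] F jig [-2.5  -0.67  3.89] open 0.003
tool axes in jig (cols)
 [[ 0.002  0.887  0.462]
 [ 1.     0.011 -0.025]
 [-0.027  0.462 -0.887]] 
q [ 0.02  0.57 -0.38  2.08  0.89  0.91 -0.94]
```

Request:
apply_moves(
  series=[
    {"x":-0.003,"y":0.0103,"z":0.008,"wx":0,"wy":0,"wz":0,"fingers":-1},
    {"x":0,"y":0.0103,"z":0.0085,"wx":0,"wy":0,"wz":0,"fingers":-1},
    {"x":0,"y":0.0095,"z":0.009,"wx":0,"wy":0,"wz":0,"fingers":-1},
    {"x":0,"y":0.009,"z":0.0095,"wx":0,"wy":0,"wz":0,"fingers":-1},
  ],
)

```text
clock: 11.12
tool_pos: [0.4672, -0.1484, 0.2049]
eef_rot: [0.969, 0.039, 0.001, 0.243]
contact_force: [-3.8, 3.6, 11.3]
opening: 0.009
```

```bash
python3 j.py
```

```text
t 11.12 tcp jig mm [152.    4.1 204.9] F jig [-3.87 -3.53 11.33] open 0.009
tool axes in jig (cols)
 [[ 0.001  0.882  0.471]
 [ 1.     0.007 -0.015]
 [-0.017  0.471 -0.882]] 
q [ 0.09  0.57 -0.35  2.09  0.95  0.87 -0.91]
```

Request:
apply_moves(
  series=[
    {"x":-0.004,"y":0.003,"z":0.014,"wx":0,"wy":0,"wz":0,"fingers":-1},
    {"x":0,"y":0.003,"z":0.014,"wx":0,"wy":0,"wz":0,"fingers":-1},
    {"x":0,"y":0.002,"z":0.014,"wx":0,"wy":0,"wz":0,"fingers":-1},
  ],
)

```text
clock: 11.5
tool_pos: [0.4701, -0.1841, 0.1911]
eef_rot: [0.966, 0.034, 0.008, 0.258]
contact_force: [-1.8, -1.9, 15.7]
opening: 0.006
```

```bash
python3 j.py
```

```text
t 11.5 tcp jig mm [187.9   4.3 191.1] F jig [ 1.72 -1.9  15.7 ] open 0.006
tool axes in jig (cols)
 [[ 0.008  0.867  0.498]
 [ 1.    -0.006 -0.007]
 [-0.003  0.498 -0.867]] 
q [ 0.11  0.6  -0.3   2.12  1.05  0.82 -0.96]
```

Run:
```python
from h import *
b,_=snapshot("scene");w,_=snapshot("wrist")
cv2.imwrite("pics/h2.png",np.hstack([cv2.resize(b[90:240,290:440],(400,400),interpolation=2),cv2.resize(w[150:400,195:445],(400,400),interpolation=2)])[:,:,::-1])
```

```text
(no output)
```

View pics/h2.png

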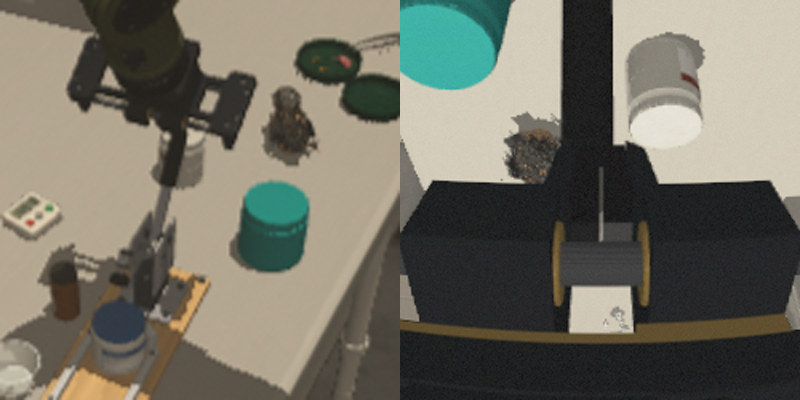

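The fingers are near the handle's tip with the handle leaning about 49°. The wrist view shows the handle slightly left of the fingers (crop 587 against 601). Pushing straight down brings the contact back inward and takes the handle past its dead point.

Request:
apply_moves(
  series=[
    {"x":-0.004,"y":-0.007,"z":0.012,"wx":0,"wy":0,"wz":0,"fingers":-1},
    {"x":-0.003,"y":-0.007,"z":0.012,"wx":0,"wy":0,"wz":0,"fingers":-1},
  ],
)

```text
clock: 11.85
tool_pos: [0.4681, -0.1883, 0.1721]
eef_rot: [0.965, 0.032, 0.012, 0.261]
contact_force: [0.1, 1.1, 6.4]
opening: 0.008
```

```bash
python3 j.py
```

```text
t 11.85 tcp jig mm [191.9   1.9 172.1] F jig [-1.08  0.23  6.4 ] open 0.008
tool axes in jig (cols)
 [[ 0.01   0.864  0.504]
 [ 1.    -0.012 -0.   ]
 [ 0.006  0.504 -0.864]] 
q [ 0.1   0.64 -0.28  2.15  1.12  0.78 -1.05]
```

Request:
apply_moves(
  series=[
    {"x":0,"y":-0.007,"z":0.012,"wx":0,"wy":0,"wz":0,"fingers":-1},
    {"x":0,"y":-0.006,"z":0.01,"wx":0,"wy":0,"wz":0,"fingers":-1},
  ],
)

```text
clock: 12.1
tool_pos: [0.469, -0.1898, 0.1526]
eef_rot: [0.964, 0.031, 0.013, 0.262]
contact_force: [0.0, 0.9, 3.2]
opening: 0.005
```

```bash
python3 j.py
```

```text
t 12.1 tcp jig mm [193.5   2.8 152.6] F jig [-0.89  0.11  3.16] open 0.005
tool axes in jig (cols)
 [[ 0.011  0.862  0.506]
 [ 1.    -0.014  0.002]
 [ 0.008  0.506 -0.862]] 
q [ 0.09  0.68 -0.26  2.16  1.19  0.76 -1.12]
```

Request:
apply_moves(
  series=[
    {"x":0,"y":-0.005,"z":0.009,"wx":0,"wy":0,"wz":0,"fingers":-1},
    {"x":0,"y":-0.004,"z":0.007,"wx":0,"wy":0,"wz":0,"fingers":-1},
  ],
)

```text
clock: 12.35
tool_pos: [0.4689, -0.1902, 0.1367]
eef_rot: [0.965, 0.031, 0.013, 0.262]
contact_force: [-0.3, 0.1, 0.5]
opening: 0.002
```

```bash
python3 j.py
```

```text
t 12.35 tcp jig mm [193.9   2.6 136.7] F jig [-0.15 -0.29  0.47] open 0.002
tool axes in jig (cols)
 [[ 0.011  0.863  0.506]
 [ 1.    -0.014  0.001]
 [ 0.008  0.506 -0.863]] 
q [ 0.08  0.71 -0.25  2.17  1.23  0.74 -1.18]
```

Request:
apply_moves(
  series=[
    {"x":0,"y":-0.004,"z":0.006,"wx":0,"wy":0,"wz":0,"fingers":-1},
    {"x":0,"y":-0.001,"z":0.002,"wx":0,"wy":0,"wz":0,"fingers":-1},
  ],
)

```text
clock: 12.6
tool_pos: [0.4685, -0.1896, 0.1278]
eef_rot: [0.965, 0.031, 0.012, 0.261]
contact_force: [0.0, 0.7, -0.7]
opening: 0.004
```

```bash
python3 j.py|head -1
```

```text
t 12.6 tcp jig mm [193.3   2.3 127.8] F jig [-0.71  0.07 -0.65] open 0.004
```

No resistance left, so the handle has snapped away from the fingers. Retracting straight up to look.

Request:
apply_moves(
  series=[
    {"x":0,"y":0.012,"z":-0.02,"wx":0,"wy":0,"wz":0,"fingers":-1},
    {"x":0,"y":0.025,"z":-0.043,"wx":0,"wy":0,"wz":0,"fingers":-1},
    {"x":0,"y":0.025,"z":-0.043,"wx":0,"wy":0,"wz":0,"fingers":-1},
    {"x":0,"y":0.03,"z":-0.04,"wx":0,"wy":0,"wz":0,"fingers":-1},
    {"x":0,"y":0.05,"z":0.02,"wx":0,"wy":0,"wz":0,"fingers":-1},
    {"x":0,"y":0.05,"z":0.02,"wx":0,"wy":0,"wz":0,"fingers":-1},
    {"x":0,"y":0.05,"z":0.02,"wx":0,"wy":0,"wz":0,"fingers":-1},
    {"x":0,"y":0,"z":0,"wx":0,"wy":0,"wz":0,"fingers":-1},
  ],
)

```text
clock: 13.6
tool_pos: [0.4775, -0.3245, 0.2898]
eef_rot: [0.965, 0.033, 0.012, 0.261]
contact_force: [0.3, 0.5, -0.6]
opening: 0.007
```

```bash
python3 j.py|head -1;python3 - <<'E'
from w import *
caps("top","t3");caps("scene","s3")
a=cv2.imread("pics/t3.png");b=cv2.imread("pics/s3.png")
cv2.imwrite("pics/end.png",np.hstack([cv2.resize(a[155:255,260:410],(480,320),interpolation=2),cv2.resize(b[150:270,280:400],(320,320),interpolation=2)]))
p,d=snapshot("scene");m=camera_model("scene");Q=((cloud(m,d)-O)@J*1000).reshape(-1,3)
k=Q[(abs(Q[:,1])<14)&(Q[:,2]>88)&(Q[:,2]<200)&(Q[:,0]>-20)&(Q[:,0]<260)]
for x in range(-20,260,20):
    s=k[(k[:,0]>=x)&(k[:,0]<x+20)]
    if len(s):print(x,len(s),"z",np.percentile(s[:,2],[10,50,95]).round(0))
E
```

```text
t 13.6 tcp jig mm [328.4   0.7 289.8] F jig [-0.44  0.33 -0.59] open 0.007
top [332. 203.] 190 jig circle ((0.6930589079856873, -0.6833897233009338), 27.198726654052734) bbox [-24.8 -26.7] [26.9 25.9]
top [256. 221.] 491 jig circle ((-219.48977661132812, -38.366424560546875), 36.507041931152344) bbox [-254.5  -73.5] [-185.6   -1.9]
scene [335. 211.] 129 jig circle ((5.058038711547852, -4.799540042877197), 27.37834358215332) bbox [-21.3 -30.9] [30.7 22.1]
scene [314. 270.] 504 jig circle ((-211.2177276611328, -39.90592575073242), 36.62691116333008) bbox [-247.3  -76.2] [-176.4   -3.3]
-20 16 z [ 94. 102. 110.]
0 36 z [ 92. 108. 115.]
20 26 z [101. 105. 109.]
40 20 z [101. 106. 109.]
60 41 z [ 97. 105. 119.]
80 50 z [ 99. 107. 127.]
100 48 z [103. 116. 127.]
120 38 z [107. 117. 126.]
140 22 z [118. 121. 124.]
160 30 z [121. 125. 130.]
180 30 z [124. 129. 133.]
200 33 z [128. 132. 136.]
220 16 z [132. 134. 138.]
```

View pics/end.png

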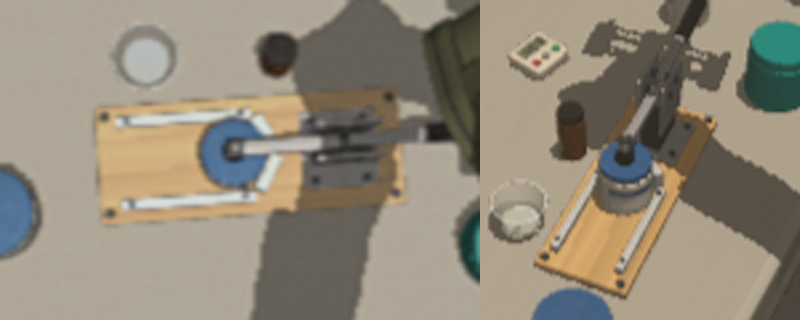

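The pictures show the pad on the blue cap, at crop (235,148). The handle slopes up about 9.5° along +x (9° is locked), the tub is at jig (0.7, -0.7) mm, and the cup and bottle are in place. The arm is clear, so I'm handing in.

```bash
python3 -c "
from plant import *
print(finish_job());print(get_state()['clock'])"
```

```text
the job is handed in; nothing more can be done
None
the job is handed in; nothing more can be done
```

I pushed the tub home with shut fingers, then pushed the clamp handle over past its dead point and handed the job in at about 14 s. No verdict was reported.

**Tub:** It stalled against the V at about 6 N. The top camera put it at jig (0.5, -0.3) mm before clamping, with the handle still upright, and at (0.7, -0.7) mm afterwards.

**Handle and clamp:** Resistance dropped to zero after the dead point. The depth reading then gave the handle a rise of about 9.5° along +x, against 9° when locked. The pad sits on the cap and the clamp arm is level. I could not measure the pad's force directly.

**Surroundings:** The cup and bottle show no visible shift. I did not measure the jar or the tape roll again, but the arm never went near them. The arm ended clear of everything.

**What disagreed:**
- The scene camera read the tub about 5 mm off in x and y. It was off by about the same amount in the start picture, so I relied on the top camera.
- The fingers stalled about 6 mm further along than I expected from the pad width.
- During the handle push the fingers slid out towards the handle's tip. I corrected this by pushing straight down.

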